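# Fit a grinding bur in the drive's collet

### The job

Lever the clear cover of the bur case all the way open by its orange tab with the blade of the spatula, then lay the spatula back down flat on the bare worktop. Take the green-headed bur out of the case, set its shank all the way down into the upright collet of the white drive, let go of it, and only then turn the collet nut clockwise (seen from above) until the collet grips the shank firmly (nearly a quarter turn). Leave the white bur in its hole, the cover open and the things around undisturbed.

Things in the scene. Friction and masses are not known exactly. Their poses are not given: they have to be found in the camera images.
- case: blue bur case, fixed: block 90 (x) x 130 (y) x 34 mm high, two upright 13 mm holes 28 mm deep at x 0, y -40 and +40 mm. Origin: centre of underside; -x is its front. A front step 60 mm wide (y), 29 mm high, juts out to x = -58 mm; the cover's tab hangs over it, leaving a pry slot open to the front: 29 to 38 mm above the worktop, x -58 to -45 mm
- case_lid: clear domed cover of the case, 84 x 120 x 42 mm, 60 g. Origin: mid hinge line, 42 mm behind the case's centre, 38 mm above the worktop. Axes as the case's when shut; opening turns it about y, front rising and swinging back over the hinge. Tilt of its z is the angle: 0 shut, 1.9 rad open (stop). No latch; it falls shut from below 0.9 rad, fully open from beyond 1.15
- lid_tab (a point): on the cover's orange tab: centre of its underside. The tab (56 mm wide along y, 3 mm thick) juts 16 mm out of the cover's front wall: measured from the hinge it runs from 84 to 100 mm, this point is at 93 mm; it swings with the cover, axes as the cover's
- spatula: bench spatula lying flat, 60 g: wooden handle 100 mm long (x -50 to +50 mm), 14 mm wide, 16 mm high; steel blade 16 mm wide, 3 mm thick, its tip at x = +106 mm, level, its middle 8 mm above the underside. Origin: under the middle of the handle (grip here, across y); x points to the blade tip
- spatula_tip (a point): middle of the blade's tip edge, 106 mm ahead of and 8 mm above the spatula's origin
- green_bur: bur standing shank down in one of the two case holes (which one varies): steel shank 10 mm diameter, 40 mm long, chamfered foot; green cylindrical head 20 mm diameter, 26 mm high (40 to 66 mm above the foot). Origin: centre of the foot, z up along it; 50 g. In the case its foot is 6 mm above the worktop
- green_bur_foot (a point): centre of the foot (lower end) of the green bur's shank
- white_bur: second bur, in the other case hole; same shank, white head 20 mm diameter that tapers above 54 mm to 12 mm at its top (66 mm). Origin: centre of its foot. Stays in its hole
- drive: white drive unit, fixed: housing 110 x 110 x 34 mm, on it a neck and the collet, upright on the unit's centre line. Origin: centre of its underside
- collet_mouth (a point): centre of the collet's mouth, 80 mm above the worktop, z up. The mouth is a cone 17 mm wide that narrows in 4 mm to the 13 mm bore; the bore's floor is 30 mm below the mouth, so a fully home bur has 10 mm of shank showing and its head 90 to 116 mm above the worktop
- collet_nut (a joint): angle of the collet nut, rad, growing clockwise seen from above: 0 to 0.3 at the start (open), end stop 1.6. It closes three jaws in the bore: they reach a 10 mm shank at about 1.1, and from about 1.35 they grip it firmly. It turns with light friction (0.2 N m) and stays where it is left
- nut_grip (a point): on the nut's axis at the height to grip: round knurled aluminium nut, 44 mm diameter, from 52 to 76 mm above the worktop, this point 65 mm above it
- weigh_boat: white weighing boat, 66 x 66 x 20 mm, bystander; origin: centre of its underside
- tip_box: pipette tip box, 78 x 126 x 74 mm, bystander; origin: centre of its underside
- marker: black-capped marker, 17 x 135 x 16 mm, lying to the right of the drive, bystander; origin: centre of its underside
There are look-alikes about, which are no part of the job. Of the things shaped like the spatula, the wooden one is meant. What is shaped like the drive but purple is not meant.

How it is judged:
By the outcome, as a careful person would: the job done as asked, in the order asked, and still so for the second after the job is handed in, with the robot touching nothing.
It also fails if it takes over 72 s, if anything falls off the work surface, if the arm or the gripper's body presses on something with over 40 N, if the wrist force passes 120 N, or if a joint passes its speed limit or range.

### The arm

A 6-joint arm with a two-finger parallel gripper is mounted at the origin on a cart in front of the work surface, level with it; the furniture and walls round the work are solid. World frame = base frame: x ahead of the robot, y to its left, z up, the work surface at z = 0. Lengths are in m, angles in rad, forces in N, time in s.
With the tool pointing down it reaches from about 0.375 to 0.975 m from the base axis. Payload 3.8 kg.
Tool frame: the origin (TCP) lies on the mounting face of the last link; the fingertips stand 173 mm ahead of it and the grasp point (between the pads) lies 155 mm ahead of it; z points along the fingers, y is the line along which they close (so a half turn about z gives the same grasp; the last joint's range is limited). The gripper opens to 85 mm and grips with 20 to 120 N. Pads are 22 mm wide; open, the fingers measure 114 mm over their backs; the gripper's body (76 mm by 85 mm) begins 54 mm behind the grasp point. The pads swing forward as they close: fully open they stand 13 mm farther back than shut.
Start: joints at [1.107, 0.264, 1.604, -0, 1.274, -0.037], TCP at [0.279, 0.614, 0.405] pointing down, gripper open.
Joint ranges: [-2.63, 2.63], [-0.94, 2.18], [0.31, 2.57], [-1.31, 4.45], [0, 2.66], [-2.55, 2.55]. Speed limits (rad/s): [2.57, 2.57, 3.14, 3.14, 3.14, 3.14].

### API

Orientations are given as a rotation vector (axis times angle).
In Python, from workcell import bot gives the robot as it stands.
- The arm moves only by the tool drive_tool, never from a script. Its argument "increments" is a list of rows, each an object with "delta_pos": the shift along the tool's x, y, z in mm, a list of three; "turn": the turn about the tool's z in rad; "jaw": the opening, from -1 (shut) to 1 (fully open). A call has 1 to 8 rows; each row shifts and turns the commanded pose from where the row before left it, along the tool's axes as they then stand; what a row does not reach is not made up. A row lasts 1/12 s, in which the tool goes at most 41.7 mm and 7.16 degrees, less where a joint would pass 70% of its speed; a pose out of reach is approached as far as the arm can. A call is refused whole if a number of a shift passes 41.7 or a number of a turn 0.125, either way. A call with a gripper value outside its range is refused whole. The fingers move at their own pace and stop on an object; "grip_force" is the grip in N (left out, the last holds). Time passes only in rows, so rows that do not move let the fingers close. It gives the time, the measured TCP pose, the force, the opening and the grip force at its end, in the units of the state.
- bot.read_state(): the state, without advancing time (a new reading comes with each control period).
- bot.read_camera(name): name is "side" or "top"; returns a dict with "pixels" (420x560x3 uint8, red, green, blue), "fovy" (degrees; the focal length in pixels is half the picture's height over the tangent of half this angle, whatever the lens; pixels are square), "cx", "cy" (the principal point, pixels), "k1" (the pictures are not rectified: a ray, as slopes to the right and down, at radius r is drawn at 1 + k1 r^2 times it, then the intrinsics apply), "camera_from_world" (4x4, takes a point from world to camera coordinates). Camera axes: x right, y down, z forward; pixel columns grow to the right and rows downward; lengths in m; the calibration is good to about 2 mm. A picture is of the moment at which its call begins. There is no depth.
- bot.finish_job(): hands the job in; it is judged then, once.
The state is a dict: "time": time; "q": joint angles; "joint_vel": joint speeds; "joint_torque": joint torques, N m; "tool_pos": TCP position; "tcp_rot": TCP orientation; "wrist_force": force on the tool from outside, world axes, zero at the start; "torque": the same for the moment, N m; "width": opening from 0.0 (shut) to 1.0 (fully open); "grip_force": force on a finger pad.
Only numpy, scipy, OpenCV 4.12 (cv2) and the standard library are available. Lean on these libraries where they do the work, as an engineer would, in place of code of your own. Each camera call takes 0.05 s, during which the arm holds its last target. There are 200 camera calls.

## Working session

There is one attempt and no reset: what is moved stays moved. The work goes in short steps, Python scripts to look and compute and a tool call to move; the robot and the scene stay as the last step left them, time stands still between calls to the robot, and variables do not carry over. Pictures are saved under pics/ and viewed, at most 12 in all, crops included, and the job is handed in when it is done.

Besides the shell and the picture viewer there is one more tool, called as a command line: name --argument value ..., lists and objects as JSON in quotes. drive_tool: Moves the arm, as the interface text tells. Its arguments: {"type":"object","properties":{"increments":{"type":"array"},"grip_force":{"type":"number"}},"required":["increments"]}

```bash
mkdir -p pics; ls
cat > h.py <<'E'
import numpy as np, cv2
from workcell import bot
from scipy.spatial.transform import Rotation as R
def cam(n):
    c=bot.read_camera(n); return c
def ray(c,u,v):
    f=c["pixels"].shape[0]/2/np.tan(np.radians(c["fovy"])/2)
    K=np.array([[f,0,c["cx"]],[0,f,c["cy"]],[0,0,1.]])
    p=cv2.undistortPoints(np.array([[[u,v]]],float),K,np.array([c["k1"],0,0,0.]))[0,0]
    T=np.array(c["camera_from_world"]); o=-T[:3,:3].T@T[:3,3]
    return o,T[:3,:3].T@np.array([p[0],p[1],1])
def onz(c,u,v,z):
    o,d=ray(c,u,v); return o+d*(z-o[2])/d[2]
def proj(c,P):
    f=c["pixels"].shape[0]/2/np.tan(np.radians(c["fovy"])/2)
    T=np.array(c["camera_from_world"]); q=T[:3,:3]@np.array(P)+T[:3,3]; s=q[:2]/q[2]
    s=s*(1+c["k1"]*(s@s)); return f*s+[c["cx"],c["cy"]]
def save(c,name,crop=None,k=1):
    im=c["pixels"][:,:,::-1]
    if crop: a,b,e,g=crop; im=im[b:g,a:e]
    cv2.imwrite("pics/"+name,cv2.resize(im,None,fx=k,fy=k,interpolation=cv2.INTER_CUBIC))
def err(P,g=0.155):
    "shift in tool axes (mm) for grasp point to reach P"
    s=bot.read_state(); r=R.from_rotvec(s["tcp_rot"]); gp=np.array(s["tool_pos"])+r.apply([0,0,g])
    return r.inv().apply(np.array(P)-gp)*1000
E
python3 - <<'E'
from h import *
for n in("top","side"):
    c=cam(n); save(c,n+"0.png",k=1.4); T=np.array(c["camera_from_world"]); print(n,c["fovy"],c["cx"],c["cy"],c["k1"],T.round(3).tolist())
s=bot.read_state(); print({k:np.round(v,3).tolist() for k,v in s.items()}); print(R.from_rotvec(s["tcp_rot"]).as_matrix().round(3))
E
```

```text
pics
top 55.93482849343851 269.3844578207257 209.74816499140832 -0.0040361008277179896 [[0.016, -1.0, 0.014, -0.1], [-0.993, -0.018, -0.114, 0.563], [0.114, -0.012, -0.993, 1.202], [0.0, 0.0, 0.0, 1.0]]
side 43.192315554226205 282.71625228178505 202.92070405130292 0.07173671462484742 [[-0.954, -0.301, 0.004, 0.501], [-0.156, 0.48, -0.863, 0.178], [0.258, -0.824, -0.505, 1.486], [0.0, 0.0, 0.0, 1.0]]
{'time': 0.1, 'q': [1.107, 0.265, 1.605, 0.0, 1.274, -0.037], 'joint_vel': [0.0, -0.0, -0.003, -0.0, -0.001, -0.0], 'joint_torque': [0.001, -51.671, -36.859, -0.0, 0.006, 0.0], 'tool_pos': [0.279, 0.614, 0.403], 'tcp_rot': [-0.665, -3.07, 0.003], 'wrist_force': [0.107, 0.318, -0.188], 'torque': [0.06, 0.043, 0.024], 'grip_force': 0.0, 'width': 0.998}
[[-0.91   0.414 -0.001]
 [ 0.414  0.91  -0.002]
 [ 0.    -0.002 -1.   ]]
```

View pics/top0.png

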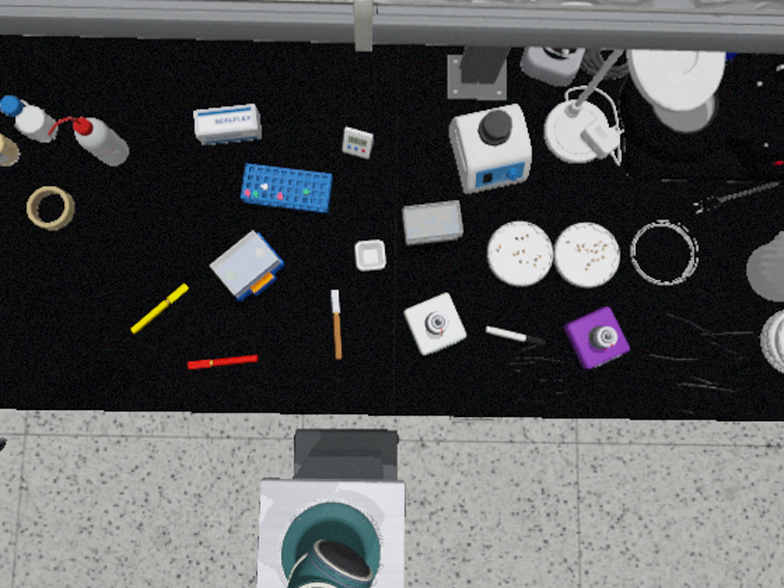

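View pics/side0.png

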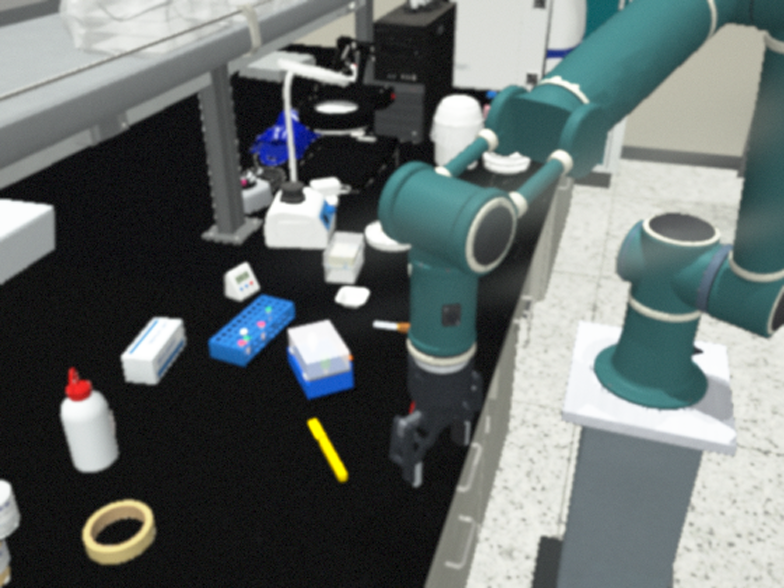

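Candidates, in 1.4x top-view pixels:
- **Spatula:** wooden/brown (337,325), with red (222,362) and yellow (160,308) look-alikes. I choose the wooden one.
- **Drive:** white (436,323) and purple (597,337). I choose the white one.
- **Case:** the one with the orange tab (247,265). The blue rack at (286,188) is not the case.

Next is one close crop to check these choices.

Run:
```python
from h import *
c=cam("top"); save(c,"crop1.png",(140,155,340,265),4)
np.save("c.npy",c,allow_pickle=True)
```

```text
(no output)
```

View pics/crop1.png

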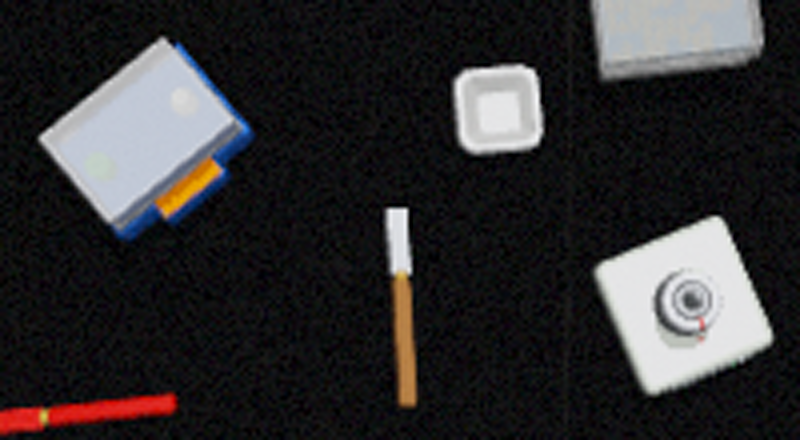

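Green bur at crop (98,165), the left hole as seen from the front. White bur at (183,100), tab (190,187). Spatula tip (397,208) and handle end (407,405). Collet mouth (690,298), with a red nut mark at (702,330).

Run:
```python
from h import *
from scipy.optimize import least_squares
c=np.load("c.npy",allow_pickle=True).item(); hsv=cv2.cvtColor(c["pixels"],cv2.COLOR_RGB2HSV)
def seg(lo,hi,box):
    m=cv2.inRange(hsv,np.array(lo),np.array(hi)); z=np.zeros_like(m); a,b,e,g=box; z[b:g,a:e]=m[b:g,a:e]; return z
def cen(m): y,x=np.nonzero(m); return np.array([x.mean(),y.mean()]),len(x)
P=lambda u,v:np.array([140+u/4-.375,155+v/4-.375])
tab=seg((8,150,120),(25,255,255),(170,190,200,215)); tc,n=cen(tab); print("tab",tc,n)
(rc,sz,an)=cv2.minAreaRect(cv2.findNonZero(tab)); print(sz,an)
pts=[((-50,0,41),tc,1),((0,40,72),P(98,165),.7),((0,-40,72),P(183,100),.7)]
W=lambda p,q:[p[0]+np.cos(p[2])*q[0]/1e3-np.sin(p[2])*q[1]/1e3,p[1]+np.sin(p[2])*q[0]/1e3+np.cos(p[2])*q[1]/1e3,q[2]/1e3]
f=lambda p:np.concatenate([(proj(c,W(p,q))-m)*w for q,m,w in pts])
best=min((least_squares(f,[.45,.15,y]) for y in np.arange(-3,3,1)),key=lambda r:r.cost); p=best.x; print("case",p.round(4),best.fun.round(2))
for q in[(-45,-65,34),(-45,65,0),(45,-65,34),(-58,-30,29),(-58,30,29),(42,60,80),(42,-60,80)]: print(q,((proj(c,W(p,q))-[140,155]+.375)*4).round(0))
# spatula handle & blade
h=seg((8,80,60),(22,255,255),(225,218,260,262)); hc,n=cen(h); print("handle",hc,n,onz(c,*hc,.014)[:2].round(4))
tip=onz(c,*P(397,208),.0095); end=onz(c,*P(407,405),.013); print("tip",tip.round(4),"end",end.round(4),np.linalg.norm((tip-end)[:2]))
d=(tip-end)[:2]; print("yaw",np.arctan2(d[1],d[0]), "origin",(tip[:2]-d/np.linalg.norm(d)*.106).round(4))
print("collet",onz(c,*P(690,298),.08).round(4))
co=[onz(c,*P(*q),.034)[:2] for q in((722,216),(773,340),(652,395),(594,267))]; print("drive",np.mean(co,0),[np.linalg.norm(co[i]-co[i-1]).round(3) for i in range(4)],np.arctan2(*(co[0]-co[3])[::-1]))
print("boat",onz(c,*P(498,111),.01))
```

```text
tab [186.53333333 201.30666667] 75
(4.225216865539551, 17.028905868530273) 50.194427490234375
case [0.6235 0.1985 0.6941] [ 0.14  0.27 -0.03 -0.18 -0.17 -0.2 ]
(-45, -65, 34) [252. 133.]
(-45, 65, 0) [129. 240.]
(45, -65, 34) [182.  45.]
(-58, -30, 29) [228. 174.]
(-58, 30, 29) [167. 222.]
(42, 60, 80) [ 40. 136.]
(42, -60, 80) [167.  38.]
handle [240.49101796 239.69461078] 167 [ 0.471  -0.0015]
tip [0.576  0.0065 0.0095] end [ 0.4206 -0.0054  0.013 ] 0.15594121045283332
yaw 0.07641860763529322 origin [ 0.4703 -0.0016]
collet [ 0.5036 -0.2186  0.08  ]
drive [ 0.50183835 -0.22056936] [np.float64(0.108), np.float64(0.104), np.float64(0.103), np.float64(0.108)] -1.174417044084808
boat [ 0.6557333  -0.07243319  0.01      ]
```

drive_tool --increments '[{"delta_pos": [-27,-30,5],"turn": 0,"jaw": 1},{"delta_pos": [-27,-30,5],"turn": 0,"jaw": 1},{"delta_pos": [-27,-30,5],"turn": 0,"jaw": 1},{"delta_pos": [-27,-30,5],"turn": 0,"jaw": 1},{"delta_pos": [-27,-30,5],"turn": 0,"jaw": 1},{"delta_pos": [-27,-30,5],"turn": 0,"jaw": 1},{"delta_pos": [-27,-30,5],"turn": 0,"jaw": 1},{"delta_pos": [-27,-30,5],"turn": 0,"jaw": 1}]'

```text
time: 0.82
tool_pos: [0.3766, 0.3047, 0.3643]
tcp_rot: [0.664, 3.07, -0.0]
wrist_force: [0.0, -0.4, 0.5]
width: 0.999
grip_force: 0.0
```

drive_tool --increments '[{"delta_pos": [-27,-30,5],"turn": 0,"jaw": 1},{"delta_pos": [-27,-30,5],"turn": 0,"jaw": 1},{"delta_pos": [-27,-30,5],"turn": 0,"jaw": 1},{"delta_pos": [-27,-30,5],"turn": 0,"jaw": 1},{"delta_pos": [0,0,0],"turn": -0.125,"jaw": 1},{"delta_pos": [0,0,0],"turn": -0.125,"jaw": 1},{"delta_pos": [0,0,0],"turn": -0.125,"jaw": 1},{"delta_pos": [0,0,0],"turn": -0.125,"jaw": 1}]'

```text
time: 1.48
tool_pos: [0.4253, 0.1518, 0.3444]
tcp_rot: [0.122, -3.139, 0.0]
wrist_force: [-0.6, -0.4, -0.3]
width: 1.0
grip_force: 0.0
```

```bash
cat >> h.py <<'E'
def goto(P,yaw,g=0.155):
    s=bot.read_state(); y=R.from_rotvec(s["tcp_rot"]).as_matrix()[:2,1]; a=np.arctan2(y[1],y[0])
    print("t",round(s["time"],2),"err tool mm",err(P,g).round(1),"turn",round((a-yaw+np.pi)%(2*np.pi)-np.pi,3),"F",np.round(s["wrist_force"],1),"w",round(s["width"],3),"gf",round(s["grip_force"],1),"q6",round(s["q"][5],2))
E
python3 -c "
from h import *
goto([.4703,-.0016,.010],.0764+np.pi/2)"
```

```text
t 1.48 err tool mm [ -33.1 -156.4  179.4] turn 0.001 F [-0.6 -0.4 -0.3] w 1.0 gf 0.0 q6 -1.36
```

drive_tool --increments '[{"delta_pos": [-8,-39,10],"turn": 0,"jaw": 1},{"delta_pos": [-8,-39,10],"turn": 0,"jaw": 1},{"delta_pos": [-8,-39,10],"turn": 0,"jaw": 1},{"delta_pos": [-9,-39,10],"turn": 0,"jaw": 1},{"delta_pos": [0,0,30],"turn": 0,"jaw": 0.2},{"delta_pos": [0,0,30],"turn": 0,"jaw": 0.2},{"delta_pos": [0,0,30],"turn": 0,"jaw": 0.2},{"delta_pos": [0,0,10],"turn": 0,"jaw": 0.2}]'

```text
time: 2.15
tool_pos: [0.4671, -0.001, 0.2005]
tcp_rot: [0.113, -3.132, -0.001]
wrist_force: [-1.4, 0.6, -0.3]
width: 0.598
grip_force: 0.0
```

```bash
python3 -c "
from h import *
goto([.4703,-.0016,.021],.0764+np.pi/2)
c=cam('top');save(c,'g1.png',(200,170,300,270),6)"
```

```text
t 2.15 err tool mm [-4.5 -1.  24.5] turn -0.004 F [-1.4  0.6 -0.3] w 0.598 gf 0.0 q6 -1.7
```

View pics/g1.png

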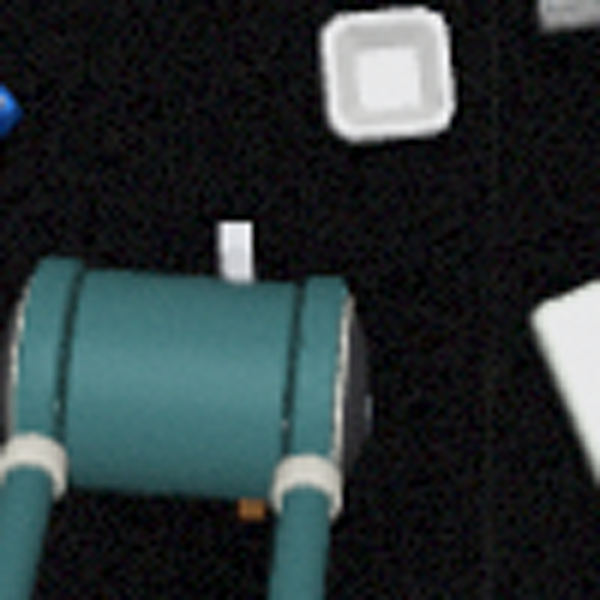

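The gripper sits squarely over the handle, with the blade ahead at (237,250) and the handle end at (252,508). Descending to grip it.

drive_tool --increments '[{"delta_pos": [-4,0,12],"turn": 0,"jaw": 0.2},{"delta_pos": [0,0,11],"turn": 0,"jaw": 0.2},{"delta_pos": [0,0,0],"turn": 0,"jaw": 0.2},{"delta_pos": [0,0,0],"turn": 0,"jaw": -1},{"delta_pos": [0,0,0],"turn": 0,"jaw": -1},{"delta_pos": [0,0,0],"turn": 0,"jaw": -1},{"delta_pos": [0,0,0],"turn": 0,"jaw": -1},{"delta_pos": [0,0,0],"turn": 0,"jaw": -1}]' --grip_force 80

```text
time: 2.87
tool_pos: [0.4743, -0.0002, 0.1831]
tcp_rot: [-0.115, 3.138, -0.0]
wrist_force: [-1.8, 1.5, 6.0]
width: 0.128
grip_force: 78.5
```

```bash
python3 -c "
from h import *
goto([.4703,-.0016,.021],.0764+np.pi/2)"
```

```text
t 2.87 err tool mm [ 4.3 -1.1  7.1] turn -0.003 F [-1.8  1.5  6. ] w 0.128 gf 78.5 q6 -1.7
```

drive_tool --increments '[{"delta_pos": [0,0,-10],"turn": 0,"jaw": -1},{"delta_pos": [0,0,-20],"turn": 0,"jaw": -1},{"delta_pos": [0,0,-20],"turn": 0,"jaw": -1},{"delta_pos": [0,0,0],"turn": 0,"jaw": -1}]'

```text
time: 3.2
tool_pos: [0.4757, -0.0004, 0.2361]
tcp_rot: [-0.115, 3.132, -0.001]
wrist_force: [1.6, -0.4, -0.2]
width: 0.129
grip_force: 78.5
```

```bash
python3 -c "
from h import *
goto([.4703,-.0016,.071],.0764+np.pi/2)
c=cam('side');P=[.5,0,.06];u,v=proj(c,P).astype(int);print(u,v);save(c,'g2.png',(u-70,v-60,u+70,v+50),5)
np.save('c2.npy',[c,cam('top')],allow_pickle=True)"
```

```text
t 3.2 err tool mm [ 6.8 -0.7 10.1] turn -0.003 F [ 1.6 -0.4 -0.2] w 0.129 gf 78.5 q6 -1.7
290 219
```

View pics/g2.png

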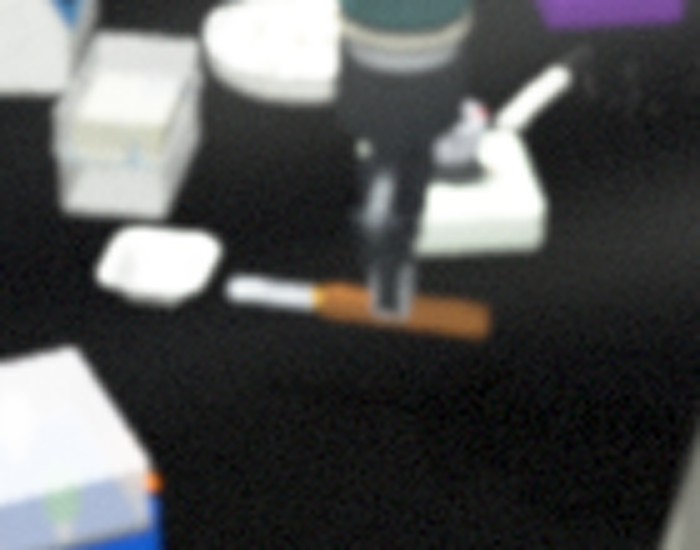

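Spatula is held, level and clear of the worktop, blade tip at crop (229,289). Triangulating the tip with the top view.

Run:
```python
from h import *
cs,ct=np.load('c2.npy',allow_pickle=True)
s=bot.read_state(); r=R.from_rotvec(s["tcp_rot"]); gp=np.array(s["tool_pos"])+r.apply([0,0,.155]); print("gp",gp.round(4))
v=r.apply([-1,0,0])
# blade extents: bright low-sat px around predicted blade
for c,n in((ct,"top"),(cs,"side")):
    a=proj(c,gp+v*.075); b=proj(c,gp+v*.102)
    g=cv2.cvtColor(c["pixels"],cv2.COLOR_RGB2GRAY); x0,y0=(np.minimum(a,b)-14).astype(int); x1,y1=(np.maximum(a,b)+14).astype(int)
    m=np.zeros_like(g); m[y0:y1,x0:x1]=(g[y0:y1,x0:x1]>110)*255
    k,l,st,ce=cv2.connectedComponentsWithStats(m); i=1+np.argmin([np.hypot(*(ce[j]-(a+b)/2)) for j in range(1,k)])
    print(n,"pred tip",b.round(1),"blade cen",ce[i].round(1),st[i])
ut=None
```

```text
gp [ 4.747e-01 -3.000e-04  7.810e-02]
top pred tip [237.2 203.7] blade cen [237.7 208. ] [235 204   6   9  48]
side pred tip [265.8 211. ] blade cen [276.1 217.2] [265 214  23   7 115]
```

```bash
cat >> h.py <<'E'
CASE=(.6235,.1985,.6941)
def cw(x,y,z,p=CASE): return np.array([p[0]+np.cos(p[2])*x-np.sin(p[2])*y,p[1]+np.sin(p[2])*x+np.cos(p[2])*y,z])
def tipgo(x,z): goto(cw(x-.102,0,z+.020),CASE[2]+np.pi/2)   # spatula tip at case x, z
E
python3 -c "
from h import *
tipgo(-.09,.033)"
```

```text
t 3.3 err tool mm [-6.7 75.7 25.1] turn -0.621 F [-0.  -0.6 -0.4] w 0.129 gf 78.4 q6 -1.7
```

drive_tool --increments '[{"delta_pos": [-3,38,0],"turn": 0,"jaw": -1},{"delta_pos": [-3,38,0],"turn": 0,"jaw": -1},{"delta_pos": [0,0,5],"turn": -0.124,"jaw": -1},{"delta_pos": [0,0,5],"turn": -0.124,"jaw": -1},{"delta_pos": [0,0,5],"turn": -0.124,"jaw": -1},{"delta_pos": [0,0,5],"turn": -0.124,"jaw": -1},{"delta_pos": [0,0,3],"turn": -0.124,"jaw": -1},{"delta_pos": [0,0,0],"turn": 0,"jaw": -1}]'

```text
time: 3.97
tool_pos: [0.4727, 0.0759, 0.2067]
tcp_rot: [1.071, -2.949, -0.001]
wrist_force: [-1.4, 0.5, -0.7]
width: 0.13
grip_force: 78.6
```

drive_tool --increments '[{"delta_pos": [0,0,0],"turn": 0,"jaw": -1},{"delta_pos": [0,0,0],"turn": 0,"jaw": -1}]'

```text
time: 4.13
tool_pos: [0.4738, 0.0759, 0.2082]
tcp_rot: [1.062, -2.956, -0.0]
wrist_force: [-1.1, 0.3, -0.5]
width: 0.123
grip_force: 78.6
```

Run:
```python
from h import *
tipgo(-.09,.033)
s=bot.read_state(); r=R.from_rotvec(s["tcp_rot"]); gp=np.array(s["tool_pos"])+r.apply([0,0,.155])
t=gp+r.apply([-.102,0,.020])
c=cam('side'); u,v=proj(c,t); print("pred tip",u,v,"slot mid",proj(c,cw(-.058,0,.0335)),"tab",proj(c,cw(-.050,0,.041)))
x0,y0=int(u)-60,int(v)-45; save(c,'g3.png',(x0,y0,x0+100,y0+80),7); print((u-x0)*7,(v-y0)*7)
```

```text
t 4.13 err tool mm [-1.6 -1.6  0.2] turn -0.004 F [-1.1  0.3 -0.5] w 0.123 gf 78.6 q6 -2.15
pred tip 258.5458815399146 249.52336169873854 slot mid [247.07800835 251.80188621] tab [244.27666849 250.22995368]
423.8211707794022 318.6635318911698
```

View pics/g3.png

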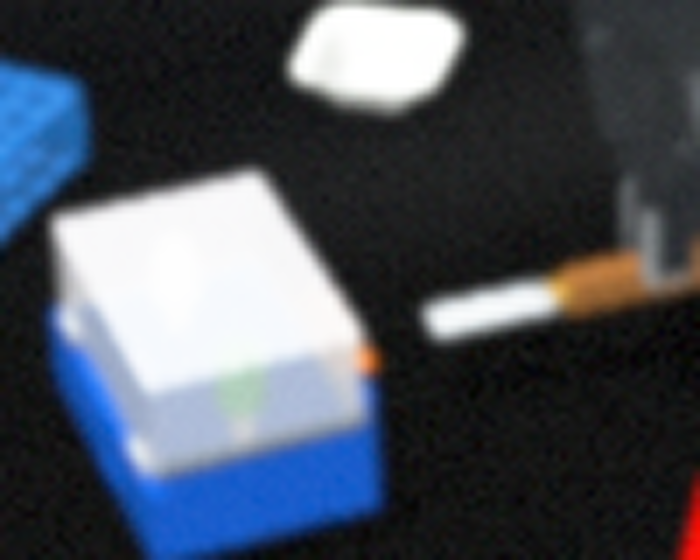

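Tip shows at (428,320), matching the prediction (424,319). The orange tab end shows at (370,360), so I'll check the case pose against this view.

Run:
```python
from h import *
c=cam('side')
k=lambda q:((proj(c,q)-[198,204])*7).round(0)
for q in[(-42,60,80),(-42,-60,80),(42,60,80),(42,-60,80),(-45,65,34),(-45,65,0),(45,65,0),(-58,28,40),(-58,-28,40),(0,40,66),(0,-40,66)]: print(q,k(cw(*np.array(q)/1e3)))
print("boat",k([.6557,-.0724,.01]))
```

```text
(-42, 60, 80) [351. 329.]
(-42, -60, 80) [255. 169.]
(42, 60, 80) [137. 379.]
(42, -60, 80) [ 52. 212.]
(-45, 65, 34) [366. 433.]
(-45, 65, 0) [369. 503.]
(45, 65, 0) [145. 559.]
(-58, 28, 40) [366. 360.]
(-58, -28, 40) [321. 284.]
(0, 40, 66) [231. 355.]
(0, -40, 66) [171. 245.]
boat [370.  64.]
```

Run:
```python
from h import *
from scipy.optimize import least_squares
cs=cam('side'); ct=np.load("c.npy",allow_pickle=True).item()
S=[((-42,60,80),(365,345)),((-42,-60,80),(255,172)),((42,60,80),(150,390)),((42,-60,80),(52,220)),((-45,65,0),(382,510))]
Tp=[((-45,-65,34),(253,132)),((-45,65,0),(125,238)),((-58,-30,29),(229,172)),((-58,30,29),(170,222)),((42,60,80),(40,137)),((42,-60,80),(163,38)),((0,40,72),(98,165)),((0,-40,72),(183,100))]
def f(p):
    r=[]
    for q,m in S: r+=list((proj(cs,cw(*np.array(q)/1e3,p=p))-[198,204])*7/7-(np.array(m)-[5,2])/7)
    for q,m in Tp: r+=list(proj(ct,cw(*np.array(q)/1e3,p=p))-(np.array(m)/4-.375+[140,155]))
    r+=list(2*(proj(ct,cw(-.05,0,.041,p=p))-[186.53,201.31])); return np.array(r)
s=least_squares(f,CASE,loss='soft_l1'); print(s.x.round(4)); print(f(s.x).round(1))
```

```text
[0.6229 0.1995 0.718 ]
[-0.8 -2.   0.1  0.  -0.5 -0.9  0.4 -0.3 -0.7 -0.8 -0.6 -0.3  1.4  0.9
 -0.4  0.2 -0.6 -0.  -0.3  0.5  0.2  0.1 -0.2  0.2 -0.8 -0.3  0.2  0.4]
```

```bash
sed -i 's/^CASE=.*/CASE=(.6230,.1993,.712)/' h.py; python3 -c "
from h import *
tipgo(-.05,.033)"
```

```text
t 4.28 err tool mm [-41.3  -3.    0.8] turn -0.02 F [ 0.2  0.  -0.7] w 0.124 gf 78.6 q6 -2.16
```

drive_tool --increments '[{"delta_pos": [-10,-3,1],"turn": -0.02,"jaw": -1},{"delta_pos": [-10,0,0],"turn": 0,"jaw": -1},{"delta_pos": [-10,0,0],"turn": 0,"jaw": -1},{"delta_pos": [-10,0,0],"turn": 0,"jaw": -1},{"delta_pos": [0,0,0],"turn": 0,"jaw": -1},{"delta_pos": [0,0,0],"turn": 0,"jaw": -1}]'

```text
time: 4.78
tool_pos: [0.5071, 0.1004, 0.2078]
tcp_rot: [-1.098, 2.943, -0.0]
wrist_force: [-0.2, -0.7, -1.7]
width: 0.129
grip_force: 78.6
```

Run:
```python
from h import *
tipgo(-.05,.033)
th=np.arange(0,1.5,.1); x=-.092*np.cos(th)+.042; z=.033+.092*np.sin(th)
print([(round(float(a),1),*(np.round([b*1e3,e*1e3],1))) for a,b,e in zip(th,x,z)])
```

```text
t 4.78 err tool mm [-0.3 -0.8 -0.2] turn 0.002 F [-0.2 -0.7 -1.7] w 0.129 gf 78.6 q6 -2.14
[(0.0, np.float64(-50.0), np.float64(33.0)), (0.1, np.float64(-49.5), np.float64(42.2)), (0.2, np.float64(-48.2), np.float64(51.3)), (0.3, np.float64(-45.9), np.float64(60.2)), (0.4, np.float64(-42.7), np.float64(68.8)), (0.5, np.float64(-38.7), np.float64(77.1)), (0.6, np.float64(-33.9), np.float64(84.9)), (0.7, np.float64(-28.4), np.float64(92.3)), (0.8, np.float64(-22.1), np.float64(99.0)), (0.9, np.float64(-15.2), np.float64(105.1)), (1.0, np.float64(-7.7), np.float64(110.4)), (1.1, np.float64(0.3), np.float64(115.0)), (1.2, np.float64(8.7), np.float64(118.7)), (1.3, np.float64(17.4), np.float64(121.6)), (1.4, np.float64(26.4), np.float64(123.7))]
```

drive_tool --increments '[{"delta_pos": [0,0,-4],"turn": 0,"jaw": -1},{"delta_pos": [-0.5,0,-9],"turn": 0,"jaw": -1},{"delta_pos": [-1.3,0,-9],"turn": 0,"jaw": -1},{"delta_pos": [-2.3,0,-9],"turn": 0,"jaw": -1},{"delta_pos": [-3.2,0,-8.5],"turn": 0,"jaw": -1},{"delta_pos": [-4,0,-8.5],"turn": 0,"jaw": -1},{"delta_pos": [-5,0,-8],"turn": 0,"jaw": -1},{"delta_pos": [-5,0,-7],"turn": 0,"jaw": -1}]'

```text
time: 5.45
tool_pos: [0.5231, 0.114, 0.2722]
tcp_rot: [-1.096, 2.943, -0.0]
wrist_force: [0.3, 0.1, -1.0]
width: 0.131
grip_force: 78.6
```

Run:
```python
from h import *
tipgo(-.0287,.096)
c=cam('side'); save(c,'g4.png',(190,180,310,290),6)
```

```text
t 5.45 err tool mm [-0.4 -0.5  1.2] turn 0.001 F [ 0.3  0.1 -1. ] w 0.131 gf 78.6 q6 -2.12
```

View pics/g4.png

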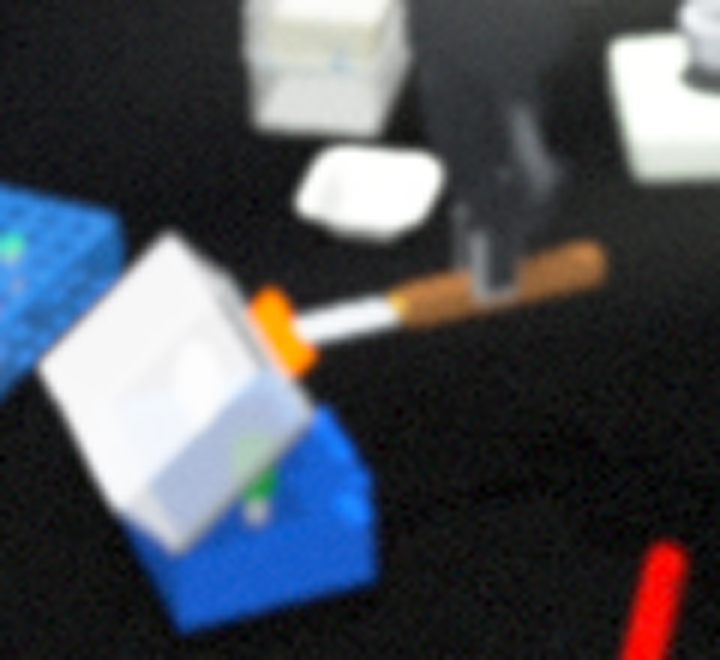

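The lid is up about 0.7 rad, with the blade tip under the orange tab at (300,330). Continuing the arc past the balance point.

drive_tool --increments '[{"delta_pos": [-6.5,0,-7],"turn": 0,"jaw": -1},{"delta_pos": [-7,0,-6],"turn": 0,"jaw": -1},{"delta_pos": [-7.5,0,-5.5],"turn": 0,"jaw": -1},{"delta_pos": [-8,0,-4.5],"turn": 0,"jaw": -1},{"delta_pos": [-8.5,0,-3.5],"turn": 0,"jaw": -1},{"delta_pos": [-8.5,0,-3],"turn": 0,"jaw": -1},{"delta_pos": [-9,0,-2],"turn": 0,"jaw": -1},{"delta_pos": [-9,0,-1],"turn": 0,"jaw": -1}]'

```text
time: 6.17
tool_pos: [0.5717, 0.1562, 0.3034]
tcp_rot: [-1.097, 2.944, -0.0]
wrist_force: [0.6, -0.5, -0.4]
width: 0.13
grip_force: 78.6
```

drive_tool --increments '[{"delta_pos": [-8,0,0],"turn": 0,"jaw": -1},{"delta_pos": [0,0,0],"turn": 0,"jaw": -1},{"delta_pos": [0,0,0],"turn": 0,"jaw": -1},{"delta_pos": [25,0,-5],"turn": 0,"jaw": -1},{"delta_pos": [40,0,0],"turn": 0,"jaw": -1},{"delta_pos": [40,0,0],"turn": 0,"jaw": -1},{"delta_pos": [0,0,0],"turn": 0,"jaw": -1},{"delta_pos": [0,0,0],"turn": 0,"jaw": -1}]'

```text
time: 6.83
tool_pos: [0.4951, 0.0907, 0.3071]
tcp_rot: [1.093, -2.943, -0.001]
wrist_force: [1.0, 0.5, -0.2]
width: 0.128
grip_force: 78.6
```

Run:
```python
from h import *
goto([.4703,-.0016,.030],.0764+np.pi/2)
a=cam('side'); b=cam('top'); save(a,'x.png',(160,150,360,290),2);
A=cv2.resize(a["pixels"][150:300,160:360],None,fx=3.5,fy=3.5)[:,:,::-1][:290]
import numpy as np
A=cv2.resize(a["pixels"][160:290,170:370],(400,260),interpolation=3); B=cv2.resize(b["pixels"][150:280,140:340],(400,260),interpolation=3)
cv2.imwrite('pics/g5.png',cv2.resize(np.hstack([A,B])[:,:,::-1],None,fx=1,fy=1))
```

```text
t 6.83 err tool mm [ 78.4 -54.2 122.2] turn 0.635 F [ 1.   0.5 -0.2] w 0.128 gf 78.6 q6 -2.15
```

View pics/g5.png

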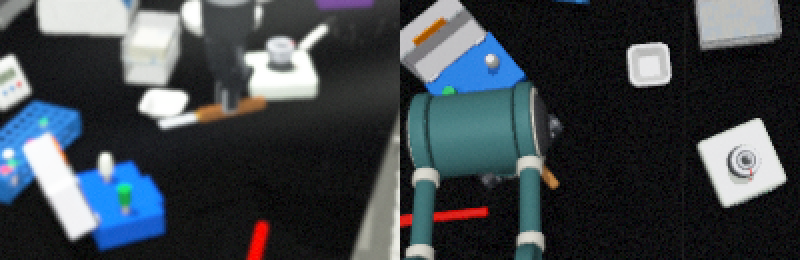

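The cover is fully open, with the white head at (105,165) and the green at (124,195) exposed. Laying the spatula back near its old spot.

drive_tool --increments '[{"delta_pos": [26,-18,0],"turn": 0,"jaw": -1},{"delta_pos": [26,-18,5],"turn": 0,"jaw": -1},{"delta_pos": [26,-18,10],"turn": 0,"jaw": -1},{"delta_pos": [0,0,20],"turn": 0.12,"jaw": -1},{"delta_pos": [0,0,20],"turn": 0.12,"jaw": -1},{"delta_pos": [0,0,20],"turn": 0.12,"jaw": -1},{"delta_pos": [0,0,15],"turn": 0.12,"jaw": -1},{"delta_pos": [0,0,10],"turn": 0.12,"jaw": -1}]'

```text
time: 7.6
tool_pos: [0.4747, 0.0004, 0.2068]
tcp_rot: [0.169, -3.136, -0.0]
wrist_force: [-0.4, -0.2, -0.8]
width: 0.131
grip_force: 78.6
```

drive_tool --increments '[{"delta_pos": [0,0,10],"turn": 0.035,"jaw": -1},{"delta_pos": [0,0,0],"turn": 0,"jaw": -1},{"delta_pos": [0,0,0],"turn": 0,"jaw": -1}]'

```text
time: 7.85
tool_pos: [0.4748, 0.0005, 0.198]
tcp_rot: [0.126, -3.139, -0.0]
wrist_force: [0.4, -0.2, 0.1]
width: 0.126
grip_force: 78.6
```

```bash
python3 -c "
from h import *
goto([.4703,-.0016,.028],.0764+np.pi/2)"
```

```text
t 7.85 err tool mm [ 4.5 -1.8 15. ] turn 0.004 F [ 0.4 -0.2  0.1] w 0.126 gf 78.6 q6 -1.7
```

drive_tool --increments '[{"delta_pos": [0,0,8],"turn": 0,"jaw": -1},{"delta_pos": [0,0,4],"turn": 0,"jaw": -1},{"delta_pos": [0,0,3],"turn": 0,"jaw": -1},{"delta_pos": [0,0,0],"turn": 0,"jaw": -1},{"delta_pos": [0,0,0],"turn": 0,"jaw": 0.1},{"delta_pos": [0,0,0],"turn": 0,"jaw": 0.1},{"delta_pos": [0,0,0],"turn": 0,"jaw": 0.1},{"delta_pos": [0,0,0],"turn": 0,"jaw": 0.1}]'

```text
time: 8.52
tool_pos: [0.4739, 0.0001, 0.1833]
tcp_rot: [-0.123, 3.139, -0.0]
wrist_force: [-0.1, 1.2, -0.4]
width: 0.553
grip_force: 0.0
```

drive_tool --increments '[{"delta_pos": [0,0,-10],"turn": 0,"jaw": 0.1},{"delta_pos": [0,0,-30],"turn": 0,"jaw": 0.1},{"delta_pos": [0,0,-40],"turn": 0,"jaw": 0.1},{"delta_pos": [0,0,-40],"turn": 0,"jaw": 0.1},{"delta_pos": [0,0,-20],"turn": 0,"jaw": 0.1},{"delta_pos": [0,0,0],"turn": 0,"jaw": 0.1},{"delta_pos": [0,0,0],"turn": 0,"jaw": 0.1}]'

```text
time: 9.1
tool_pos: [0.4745, 0.0001, 0.3258]
tcp_rot: [-0.123, 3.134, -0.001]
wrist_force: [-0.5, -0.2, -0.0]
width: 0.548
grip_force: 0.0
```

Run:
```python
from h import *
s=bot.read_state()
goto(cw(0,.04,.12),CASE[2]+np.pi/2); goto(cw(0,.04,.12),CASE[2])
# bur heads by colour
for n in("top","side"):
    c=cam(n); hsv=cv2.cvtColor(c["pixels"],cv2.COLOR_RGB2HSV); p=proj(c,cw(0,.04,.062)); print(n,"pred head",p.round(1))
    m=cv2.inRange(hsv,np.array((45,90,60)),np.array((85,255,255))); x0,y0=(p-16).astype(int); z=np.zeros_like(m); z[y0:y0+32,x0:x0+32]=m[y0:y0+32,x0:x0+32]
    y,x=np.nonzero(z); print(len(x),x.mean() if len(x) else 0,y.mean() if len(x) else 0,x.min(),x.max(),y.min(),y.max())
    hand=cv2.inRange(hsv,np.array((8,80,60)),np.array((22,255,255)))
    if n=="top":
        if len(x): print(onz(c,x.mean(),y.mean(),.066),"case exp",cw(0,.04,.066))
    np.save(n+"3.npy",c,allow_pickle=True)
```

```text
t 9.1 err tool mm [-138.8  219.3   51.4] turn -0.634 F [-0.5 -0.2 -0. ] w 0.548 gf 0.0 q6 -1.7
t 9.1 err tool mm [-138.8  219.3   51.4] turn 0.937 F [-0.5 -0.2 -0. ] w 0.548 gf 0.0 q6 -1.7
top pred head [164.8 196.5]
40 164.575 196.25 161 168 193 199
[0.59689877 0.22923773 0.066     ] case exp [0.59686603 0.22958227 0.066     ]
side pred head [231.4 256.1]
50 231.88 257.2 229 234 253 262
```

drive_tool --increments '[{"delta_pos": [-20,31.5,0],"turn": 0,"jaw": 0.1},{"delta_pos": [-20,31.5,0],"turn": 0,"jaw": 0.1},{"delta_pos": [-20,31.5,0],"turn": 0,"jaw": 0.1},{"delta_pos": [-20,31.5,0],"turn": 0,"jaw": 0.1},{"delta_pos": [-20,31.5,0],"turn": 0,"jaw": 0.1},{"delta_pos": [-20,31.5,0],"turn": 0,"jaw": 0.1},{"delta_pos": [-19,30,0],"turn": 0,"jaw": 0.1},{"delta_pos": [0,0,0],"turn": 0.117,"jaw": 0.1}]'

```text
time: 9.87
tool_pos: [0.5967, 0.2342, 0.3204]
tcp_rot: [-0.057, -3.139, -0.002]
wrist_force: [0.4, 0.1, -0.6]
width: 0.549
grip_force: 0.0
```

drive_tool --increments '[{"delta_pos": [0,0,5],"turn": 0.117,"jaw": 0.1},{"delta_pos": [0,0,10],"turn": 0.117,"jaw": 0.1},{"delta_pos": [0,0,10],"turn": 0.117,"jaw": 0.1},{"delta_pos": [0,0,10],"turn": 0.117,"jaw": 0.1},{"delta_pos": [0,0,10],"turn": 0.117,"jaw": 0.1},{"delta_pos": [0,0,5],"turn": 0.117,"jaw": 0.1},{"delta_pos": [0,0,0],"turn": 0.118,"jaw": 0.1},{"delta_pos": [0,0,0],"turn": 0,"jaw": 0.1}]'

```text
time: 10.53
tool_pos: [0.5939, 0.2289, 0.2696]
tcp_rot: [-1.31, -2.85, 0.007]
wrist_force: [1.2, -0.6, 0.0]
width: 0.553
grip_force: 0.0
```

```bash
python3 -c "
from h import *
goto([.597,.2293,.060],CASE[2])"
```

```text
t 10.53 err tool mm [-2.2  3.8 54.6] turn -0.003 F [ 1.2 -0.6  0. ] w 0.553 gf 0.0 q6 -0.38
```

drive_tool --increments '[{"delta_pos": [-2,3,0],"turn": 0,"jaw": 0.1},{"delta_pos": [0,0,15],"turn": 0,"jaw": 0.1},{"delta_pos": [0,0,0],"turn": 0,"jaw": 0.1},{"delta_pos": [0,0,0],"turn": 0,"jaw": 0.1}]'

```text
time: 10.87
tool_pos: [0.5983, 0.2295, 0.2568]
tcp_rot: [-1.304, -2.855, 0.004]
wrist_force: [-0.0, -0.1, 0.0]
width: 0.549
grip_force: 0.0
```

```bash
python3 -c "
from h import *
goto([.597,.2293,.060],CASE[2])"
```

```text
t 10.87 err tool mm [ 0.5 -0.5 41.8] turn 0.002 F [-0.  -0.1  0. ] w 0.549 gf 0.0 q6 -0.39
```

drive_tool --increments '[{"delta_pos": [0.5,-0.5,20],"turn": 0,"jaw": 0.1},{"delta_pos": [0,0,21],"turn": 0,"jaw": 0.1},{"delta_pos": [0,0,0],"turn": 0,"jaw": 0.1},{"delta_pos": [0,0,0],"turn": 0,"jaw": -1},{"delta_pos": [0,0,0],"turn": 0,"jaw": -1},{"delta_pos": [0,0,0],"turn": 0,"jaw": -1},{"delta_pos": [0,0,0],"turn": 0,"jaw": -1},{"delta_pos": [0,0,0],"turn": 0,"jaw": -1}]' --grip_force 40

```text
time: 11.53
tool_pos: [0.5985, 0.2298, 0.2184]
tcp_rot: [1.307, 2.856, 0.001]
wrist_force: [-2.5, -1.6, 2.1]
width: 0.219
grip_force: 39.3
```

```bash
python3 -c "
from h import *
goto([.597,.2293,.060],CASE[2])"
```

```text
t 11.53 err tool mm [ 0.6 -1.6  3.4] turn 0.0 F [-2.5 -1.6  2.1] w 0.219 gf 39.3 q6 -0.38
```

drive_tool --increments '[{"delta_pos": [0,0,-10],"turn": 0,"jaw": -1},{"delta_pos": [0,0,-15],"turn": 0,"jaw": -1},{"delta_pos": [0,0,-20],"turn": 0,"jaw": -1},{"delta_pos": [0,0,-30],"turn": 0,"jaw": -1},{"delta_pos": [0,0,-25],"turn": 0,"jaw": -1},{"delta_pos": [0,0,0],"turn": 0,"jaw": -1}]'

```text
time: 12.03
tool_pos: [0.6008, 0.2309, 0.3256]
tcp_rot: [1.304, 2.848, 0.015]
wrist_force: [1.5, 0.5, -0.1]
width: 0.222
grip_force: 39.1
```

```bash
python3 -c "
from h import *
goto([.5036,-.2186,.16],CASE[2])"
```

```text
t 12.03 err tool mm [-276.  -369.3    7.3] turn 0.0 F [ 1.5  0.5 -0.1] w 0.222 gf 39.1 q6 -0.38
```

drive_tool --increments '[{"delta_pos": [-12,-16,0],"turn": 0,"jaw": -1},{"delta_pos": [-22,-29,0],"turn": 0,"jaw": -1},{"delta_pos": [-22,-29,0],"turn": 0,"jaw": -1},{"delta_pos": [-22,-29,0],"turn": 0,"jaw": -1},{"delta_pos": [-22,-29,0],"turn": 0,"jaw": -1},{"delta_pos": [-22,-29,0],"turn": 0,"jaw": -1},{"delta_pos": [-22,-29,0],"turn": 0,"jaw": -1},{"delta_pos": [-22,-29,0],"turn": 0,"jaw": -1}]'

```text
time: 12.7
tool_pos: [0.5404, -0.0404, 0.318]
tcp_rot: [1.307, 2.855, 0.001]
wrist_force: [0.8, -0.6, -1.4]
width: 0.22
grip_force: 39.1
```

drive_tool --increments '[{"delta_pos": [-22,-29,0],"turn": 0,"jaw": -1},{"delta_pos": [-22,-29,0],"turn": 0,"jaw": -1},{"delta_pos": [-22,-29,0],"turn": 0,"jaw": -1},{"delta_pos": [-14,-20,0],"turn": 0,"jaw": -1},{"delta_pos": [-6,-8,0],"turn": 0,"jaw": -1},{"delta_pos": [0,0,0],"turn": 0,"jaw": -1},{"delta_pos": [0,0,0],"turn": 0,"jaw": -1},{"delta_pos": [0,0,0],"turn": 0,"jaw": -1}]'

```text
time: 13.37
tool_pos: [0.5103, -0.1781, 0.3173]
tcp_rot: [1.307, 2.857, 0.001]
wrist_force: [0.6, 0.1, -0.6]
width: 0.218
grip_force: 39.1
```

Run:
```python
from h import *
goto([.503,-.2190,.16],CASE[2])
s=bot.read_state(); r=R.from_rotvec(s["tcp_rot"]); gp=np.array(s["tool_pos"])+r.apply([0,0,.155]); foot=gp-[0,0,.0574]; print("foot",foot.round(4))
c=cam('side'); p=proj(c,foot); q=proj(c,[.503,-.219,.08]); x0,y0=int(q[0])-35,int(q[1])-45; print("foot px",(p-[x0,y0])*7,"mouth px",(q-[x0,y0])*7)
save(c,'g6.png',(x0,y0,x0+75,y0+75),7); np.save('s6.npy',c,allow_pickle=True)
```

```text
t 13.37 err tool mm [-26.2 -32.4   2.3] turn 0.001 F [ 0.6  0.1 -0.6] w 0.218 gf 39.1 q6 -1.1
foot [ 0.5104 -0.178   0.1049]
foot px [209.00334776 307.81124575] mouth px [246.00878436 318.31502348]
```

View pics/g6.png

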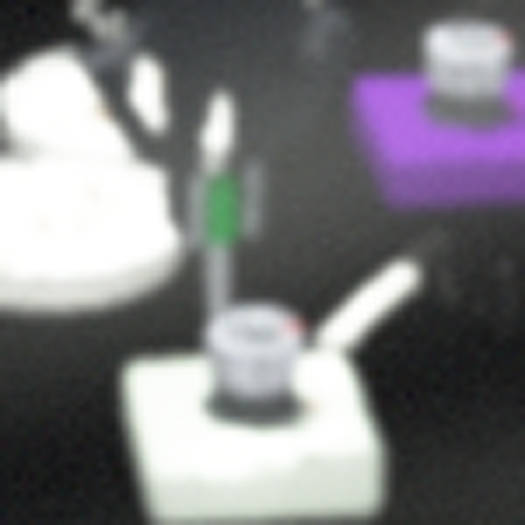

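The bur hangs straight, foot at (217,310). The mouth centre is near (254,320), with the same camera bias as the foot. Refining the collet centre from the stored first top image.

Run:
```python
from h import *
c=np.load("c.npy",allow_pickle=True).item(); g=cv2.cvtColor(c["pixels"],cv2.COLOR_RGB2GRAY).astype(float)
print(g[220:240,300:326].astype(int))
hsv=cv2.cvtColor(c["pixels"],cv2.COLOR_RGB2HSV)
m=((hsv[...,1]<60)&(g>170)).astype(np.uint8); 
y,x=np.mgrid[226:234,308:317]; w=np.clip(150-g[226:234,308:317],0,None); u,v=(x*w).sum()/w.sum(),(y*w).sum()/w.sum(); print(u,v,onz(c,u,v,.078))
goto([.503,-.2190,.16],CASE[2])
```

```text
[[229 229 229 229 229 229 228 229 230 229 228 229 230 229 228 229 228 228
  229 229 229 229 228 229 215 107]
 [229 229 229 228 229 228 229 229 229 229 229 229 229 229 229 228 229 229
  228 229 230 228 228 229 223 199]
 [230 228 228 229 229 228 229 229 228 223 194 216 207 222 224 224 229 229
  229 228 229 229 229 229 227 213]
 [229 229 228 229 228 229 225 188 165 173 207 226 223 227 228 225 225 229
  229 228 229 228 227 229 228 223]
 [229 230 229 228 229 226 185 127 175 215 222 224 226 226 229 227 225 208
  228 230 229 229 228 229 229 227]
 [229 229 229 229 224 169 131 184 219 224 199 166 157 170 178 209 228 220
  224 228 228 229 229 228 229 229]
 [229 229 229 226 183  97 141 221 222 181 138 184 199 196 204 175 194 228
  226 220 229 229 230 228 229 229]
 [229 230 228 223 113 101 185 224 208 139 196 184 179 177 191 201 169 205
  228 223 228 229 229 229 229 228]
 [229 229 227 204  80 118 209 220 163 196 195 122 115 143 196 181 201 157
  228 223 228 229 229 229 229 229]
 [229 229 224 152  75 148 223 220 162 202 157  81  79 106 160 169 209 147
  226 219 205 229 229 230 229 229]
 [229 229 
[... 549 characters left out ...]
224 150  63  72 119 177 215 226 215 215 213 210 157 221 199
  205 228 228 228 229 228 229 228]
 [229 228 230 225 182 143  66  69 100 155 197 212 223 225 216 139 162 182
  223 228 228 229 228 229 228 229]
 [229 229 230 226 191 184 147  91  67  89 124 148 157 153 158 103 150 221
  228 229 229 229 229 228 230 229]
 [229 229 229 227 220 191 184 176 150  96  91  79  82 126 140 176 188 228
  229 229 229 229 229 228 229 229]
 [230 229 229 229 225 193 192 192 186 179 180 178 174 178 159 146 196 229
  228 229 229 228 228 228 228 229]]
312.1232349165597 229.82028241335044 [ 0.50163213 -0.21887195  0.078     ]
t 13.42 err tool mm [-26.3 -32.6   2.2] turn 0.001 F [-0.   0.3 -1.1] w 0.217 gf 39.1 q6 -1.1
```

drive_tool --increments '[{"delta_pos": [-13,-16,0],"turn": 0,"jaw": -1},{"delta_pos": [-10,-12,0],"turn": 0,"jaw": -1},{"delta_pos": [-3,-5,0],"turn": 0,"jaw": -1},{"delta_pos": [0,0,0],"turn": 0,"jaw": -1},{"delta_pos": [0,0,0],"turn": 0,"jaw": -1},{"delta_pos": [0,0,0],"turn": 0,"jaw": -1}]'

```text
time: 13.92
tool_pos: [0.5022, -0.2194, 0.317]
tcp_rot: [-1.307, -2.857, -0.001]
wrist_force: [-0.4, 0.5, -1.0]
width: 0.218
grip_force: 39.1
```

Run:
```python
from h import *
goto([.5026,-.2196,.1374],CASE[2])
s=bot.read_state(); print(R.from_rotvec(s["tcp_rot"]).as_matrix()[:,2].round(4))
c=cam('side'); q=proj(c,[.5026,-.2196,.08]); x0,y0=int(q[0])-25,int(q[1])-40
save(c,'g7.png',(x0,y0,x0+50,y0+60),10); print((proj(c,[.5026,-.2196,.08])-[x0,y0])*10)
```

```text
t 13.92 err tool mm [-0.6  0.1 24.6] turn 0.001 F [-0.4  0.5 -1. ] w 0.218 gf 39.1 q6 -1.17
[-2.e-04  7.e-04 -1.e+00]
[253.08142741 404.10234341]
```

View pics/g7.png

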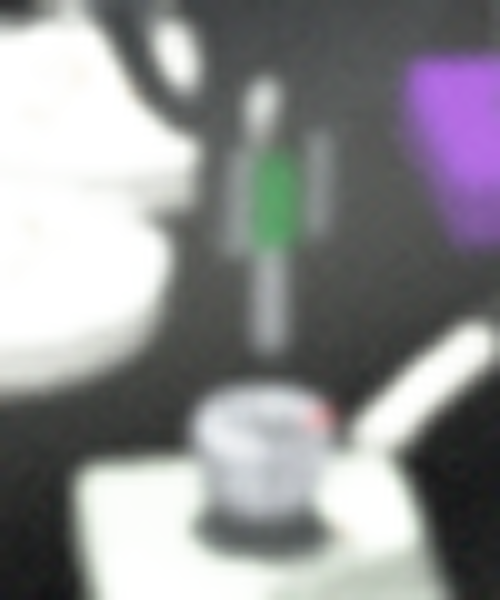

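Bur axis at x=268, nut centre at x≈263, about 1 mm to correct. Lowering.

drive_tool --increments '[{"delta_pos": [-1,0.5,10],"turn": 0,"jaw": -1},{"delta_pos": [0,0,10],"turn": 0,"jaw": -1},{"delta_pos": [0,0,5],"turn": 0,"jaw": -1},{"delta_pos": [0,0,5],"turn": 0,"jaw": -1},{"delta_pos": [0,0,5],"turn": 0,"jaw": -1},{"delta_pos": [0,0,0],"turn": 0,"jaw": -1}]'

```text
time: 14.47
tool_pos: [0.5024, -0.2205, 0.2805]
tcp_rot: [-1.307, -2.854, -0.0]
wrist_force: [-0.7, 0.2, -1.0]
width: 0.218
grip_force: 39.1
```

```bash
python3 -c "
from h import *
goto([.5026,-.2196,.1374-.03],CASE[2]); print(bot.read_state()['torque'])"
```

```text
t 14.47 err tool mm [ 0.2  0.9 18.1] turn -0.0 F [-0.7  0.2 -1. ] w 0.218 gf 39.1 q6 -1.17
[-0.03409923  0.0366919  -0.0179255 ]
```

drive_tool --increments '[{"delta_pos": [0,0.5,5],"turn": 0,"jaw": -1},{"delta_pos": [0,0,5],"turn": 0,"jaw": -1},{"delta_pos": [0,0,4],"turn": 0,"jaw": -1},{"delta_pos": [0,0,3],"turn": 0,"jaw": -1},{"delta_pos": [0,0,0],"turn": 0,"jaw": -1},{"delta_pos": [0,0,0],"turn": 0,"jaw": -1}]'

```text
time: 14.97
tool_pos: [0.5033, -0.2205, 0.2649]
tcp_rot: [-1.308, -2.856, 0.0]
wrist_force: [-0.5, 0.4, 0.0]
width: 0.217
grip_force: 39.1
```

```bash
python3 -c "
from h import *
goto([.5026,-.2196,.1374-.03],CASE[2])"
```

```text
t 14.97 err tool mm [1.1 0.1 2.5] turn -0.0 F [-0.5  0.4  0. ] w 0.217 gf 39.1 q6 -1.17
```

Almost down. I'll press gently until there's contact.

drive_tool --increments '[{"delta_pos": [0,0,1.5],"turn": 0,"jaw": -1},{"delta_pos": [0,0,1.5],"turn": 0,"jaw": -1},{"delta_pos": [0,0,0],"turn": 0,"jaw": -1},{"delta_pos": [0,0,0],"turn": 0,"jaw": -1}]'

```text
time: 15.3
tool_pos: [0.5036, -0.2206, 0.2625]
tcp_rot: [1.308, 2.856, 0.0]
wrist_force: [-0.1, -0.1, 0.6]
width: 0.22
grip_force: 39.2
```

```bash
python3 -c "
from h import *
goto([.5026,-.2196,.1374-.03],CASE[2])"
```

```text
t 15.3 err tool mm [ 1.5 -0.1  0.1] turn -0.0 F [-0.1 -0.1  0.6] w 0.22 gf 39.2 q6 -1.17
```

drive_tool --increments '[{"delta_pos": [0,0,1.5],"turn": 0,"jaw": -1},{"delta_pos": [0,0,0],"turn": 0,"jaw": -1},{"delta_pos": [0,0,0],"turn": 0,"jaw": -1}]'

```text
time: 15.55
tool_pos: [0.504, -0.2209, 0.2623]
tcp_rot: [1.307, 2.855, -0.001]
wrist_force: [-1.5, -0.0, 7.2]
width: 0.219
grip_force: 40.3
```

```bash
python3 -c "
from h import *
goto([.5026,-.2196,.1374-.03],CASE[2])"
```

```text
t 15.55 err tool mm [ 2.2 -0.3 -0.1] turn 0.0 F [-1.5 -0.   7.2] w 0.219 gf 40.3 q6 -1.17
```

Contact at 7 N right at the expected depth, so the bur is home. Letting go.

drive_tool --increments '[{"delta_pos": [0,0,-1],"turn": 0,"jaw": -0.4},{"delta_pos": [0,0,0],"turn": 0,"jaw": -0.4},{"delta_pos": [0,0,0],"turn": 0,"jaw": 0},{"delta_pos": [0,0,0],"turn": 0,"jaw": 1},{"delta_pos": [0,0,0],"turn": 0,"jaw": 1},{"delta_pos": [0,0,0],"turn": 0,"jaw": 1},{"delta_pos": [0,0,0],"turn": 0,"jaw": 1},{"delta_pos": [0,0,0],"turn": 0,"jaw": 1}]'

```text
time: 16.22
tool_pos: [0.5034, -0.2205, 0.2616]
tcp_rot: [-1.308, -2.856, -0.0]
wrist_force: [0.1, -0.4, -0.4]
width: 0.998
grip_force: 0.0
```

```bash
python3 -c "
from h import *
goto([.5030,-.2198,.067],CASE[2])
c=cam('side'); hsv=cv2.cvtColor(c['pixels'],cv2.COLOR_RGB2HSV)
p=proj(c,[.503,-.22,.103]); print(p)
m=cv2.inRange(hsv,np.array((45,70,50)),np.array((85,255,255))); x0,y0=(p-15).astype(int); y,x=np.nonzero(m[y0:y0+30,x0:x0+30]); print(len(x),x.mean()+x0,y.mean()+y0)"
```

```text
t 16.22 err tool mm [ 0.7  0.2 39.6] turn 0.0 F [ 0.1 -0.4 -0.4] w 0.998 gf 0.0 q6 -1.17
[309.43151465 174.15020135]
64 310.0 173.5
```

drive_tool --increments '[{"delta_pos": [0.5,0,12],"turn": 0,"jaw": 1},{"delta_pos": [0,0,12],"turn": 0,"jaw": 1},{"delta_pos": [0,0,10],"turn": 0,"jaw": 1},{"delta_pos": [0,0,4],"turn": 0,"jaw": 1},{"delta_pos": [0,0,0],"turn": 0,"jaw": 1},{"delta_pos": [0,0,0],"turn": 0,"jaw": 1}]'

```text
time: 16.77
tool_pos: [0.5028, -0.22, 0.2227]
tcp_rot: [-1.307, -2.855, -0.0]
wrist_force: [0.2, -0.3, -0.5]
width: 1.001
grip_force: 0.0
```

```bash
python3 -c "
from h import *
goto([.5030,-.2198,.067],CASE[2])"
```

```text
t 16.77 err tool mm [-0.3  0.4  0.7] turn -0.0 F [ 0.2 -0.3 -0.5] w 1.001 gf 0.0 q6 -1.17
```

drive_tool --increments '[{"delta_pos": [0,0,0],"turn": 0,"jaw": 0.1},{"delta_pos": [0,0,0],"turn": 0,"jaw": -0.2},{"delta_pos": [0,0,0],"turn": 0,"jaw": -1},{"delta_pos": [0,0,0],"turn": 0,"jaw": -1},{"delta_pos": [0,0,0],"turn": 0,"jaw": -1},{"delta_pos": [0,0,0],"turn": 0,"jaw": -1},{"delta_pos": [0,0,0],"turn": 0,"jaw": -1}]' --grip_force 60

```text
time: 17.35
tool_pos: [0.502, -0.2216, 0.2252]
tcp_rot: [-1.305, -2.856, 0.006]
wrist_force: [-9.1, -5.3, 8.6]
width: 0.498
grip_force: 59.6
```

```bash
python3 -c "
from h import *
goto([.5030,-.2198,.067],CASE[2])
s=bot.read_state();print(s['torque'])"
```

```text
t 17.35 err tool mm [0.8 2.6 3.2] turn 0.001 F [-9.1 -5.3  8.6] w 0.498 gf 59.6 q6 -1.17
[-0.98684981  1.59646115  0.03187624]
```

drive_tool --increments '[{"delta_pos": [0.5,-2,-2.5],"turn": 0,"jaw": -1},{"delta_pos": [0,0,0],"turn": 0,"jaw": -1},{"delta_pos": [0,0,0],"turn": 0.06,"jaw": -1},{"delta_pos": [0,0,0],"turn": 0.06,"jaw": -1},{"delta_pos": [0,0,0],"turn": 0.06,"jaw": -1},{"delta_pos": [0,0,0],"turn": 0.06,"jaw": -1}]'

```text
time: 17.85
tool_pos: [0.5011, -0.2219, 0.2254]
tcp_rot: [1.642, 2.677, -0.003]
wrist_force: [1.9, -5.5, -8.9]
width: 0.497
grip_force: 66.4
```

```bash
python3 -c "
from h import *
goto([.5030,-.2198,.067],CASE[2])
s=bot.read_state();print(s['torque'])"
```

```text
t 17.85 err tool mm [1.4 2.8 3.4] turn -0.242 F [ 1.9 -5.5 -8.9] w 0.497 gf 66.4 q6 -0.93
[-1.16546675 -0.06818991  0.20477981]
```

drive_tool --increments '[{"delta_pos": [0,0,1.2],"turn": 0.08,"jaw": -1},{"delta_pos": [0,0,0],"turn": 0.08,"jaw": -1},{"delta_pos": [0,0,0],"turn": 0.08,"jaw": -1},{"delta_pos": [0,0,0],"turn": 0.08,"jaw": -1},{"delta_pos": [0,0,0],"turn": 0.08,"jaw": -1},{"delta_pos": [0,0,0],"turn": 0.08,"jaw": -1},{"delta_pos": [0,0,0],"turn": 0.08,"jaw": -1},{"delta_pos": [0,0,0],"turn": 0.08,"jaw": -1}]'

```text
time: 18.52
tool_pos: [0.5005, -0.2221, 0.2254]
tcp_rot: [2.402, 2.024, -0.005]
wrist_force: [-3.9, -5.6, 0.8]
width: 0.497
grip_force: 67.3
```

```bash
python3 -c "
from h import *
goto([.5030,-.2198,.067],CASE[2])
s=bot.read_state();print(s['torque'])"
```

```text
t 18.52 err tool mm [3.1 2.3 3.3] turn -0.882 F [-3.9 -5.6  0.8] w 0.497 gf 67.3 q6 -0.29
[-0.78115574  0.92526688  0.22791004]
```

Turning smoothly at 0.23 N m. 0.88 rad so far.

drive_tool --increments '[{"delta_pos": [0,0,0],"turn": 0.06,"jaw": -1},{"delta_pos": [0,0,0],"turn": 0.06,"jaw": -1},{"delta_pos": [0,0,0],"turn": 0.06,"jaw": -1},{"delta_pos": [0,0,0],"turn": 0.06,"jaw": -1},{"delta_pos": [0,0,0],"turn": 0.06,"jaw": -1},{"delta_pos": [0,0,0],"turn": 0,"jaw": -1}]'

```text
time: 19.02
tool_pos: [0.5002, -0.222, 0.2253]
tcp_rot: [2.677, 1.644, -0.005]
wrist_force: [-5.6, -5.4, 2.9]
width: 0.5
grip_force: 67.5
```

```bash
python3 -c "
from h import *
goto([.5030,-.2198,.067],CASE[2])
s=bot.read_state();print(s['torque'])"
```

```text
t 19.02 err tool mm [3.7 1.8 3.3] turn -1.182 F [-5.6 -5.4  2.9] w 0.5 gf 67.5 q6 0.01
[-0.77581068  1.07573108 -0.15588387]
```

drive_tool --increments '[{"delta_pos": [0,0,0],"turn": 0.06,"jaw": -1},{"delta_pos": [0,0,0],"turn": 0.06,"jaw": -1},{"delta_pos": [0,0,0],"turn": 0.05,"jaw": -1},{"delta_pos": [0,0,0],"turn": 0.05,"jaw": -1}]'

```text
time: 19.35
tool_pos: [0.5001, -0.2218, 0.2253]
tcp_rot: [-2.841, -1.341, 0.006]
wrist_force: [-6.2, -4.7, 4.3]
width: 0.494
grip_force: 67.5
```

```bash
python3 -c "
from h import *
goto([.5030,-.2198,.067],CASE[2])
s=bot.read_state();print(s['torque'])"
```

```text
t 19.35 err tool mm [4.  1.2 3.3] turn -1.401 F [-6.2 -4.7  4.3] w 0.494 gf 67.5 q6 0.23
[-0.52817802  1.18794997  0.28959695]
```

drive_tool --increments '[{"delta_pos": [0,0,0],"turn": 0.04,"jaw": -1},{"delta_pos": [0,0,0],"turn": 0.04,"jaw": -1}]'

```text
time: 19.52
tool_pos: [0.5, -0.2218, 0.2253]
tcp_rot: [-2.892, -1.227, 0.006]
wrist_force: [-5.9, -4.2, 4.2]
width: 0.499
grip_force: 67.5
```

```bash
python3 -c "
from h import *
goto([.5030,-.2198,.067],CASE[2])
s=bot.read_state();print(s['torque'])
c=cam('top'); save(c,'n.png')
"
```

```text
t 19.52 err tool mm [4.1 1.1 3.3] turn -1.48 F [-5.9 -4.2  4.2] w 0.499 gf 67.5 q6 0.31
[-0.53381741  1.20178114  0.30475881]
```

drive_tool --increments '[{"delta_pos": [0,0,0],"turn": 0,"jaw": 1},{"delta_pos": [0,0,0],"turn": 0,"jaw": 1},{"delta_pos": [0,0,0],"turn": 0,"jaw": 1},{"delta_pos": [0,0,0],"turn": 0,"jaw": 1},{"delta_pos": [0,0,-15],"turn": 0,"jaw": 1},{"delta_pos": [0,0,-25],"turn": 0,"jaw": 1},{"delta_pos": [0,0,-35],"turn": 0,"jaw": 1},{"delta_pos": [0,0,-35],"turn": 0,"jaw": 1}]'

```text
time: 20.23
tool_pos: [0.5008, -0.2205, 0.3351]
tcp_rot: [-2.89, -1.227, 0.002]
wrist_force: [1.0, -0.5, -0.6]
width: 0.997
grip_force: 0.0
```

drive_tool --increments '[{"delta_pos": [0,0,-35],"turn": 0,"jaw": 1},{"delta_pos": [-20,30,0],"turn": 0,"jaw": 1},{"delta_pos": [-20,30,0],"turn": 0,"jaw": 1},{"delta_pos": [-20,30,0],"turn": 0,"jaw": 1},{"delta_pos": [-20,30,0],"turn": 0,"jaw": 1},{"delta_pos": [-20,30,0],"turn": 0,"jaw": 1},{"delta_pos": [0,0,0],"turn": 0,"jaw": 1}]'

```text
time: 20.82
tool_pos: [0.5404, -0.4026, 0.3698]
tcp_rot: [2.89, 1.221, 0.0]
wrist_force: [0.0, 0.5, 0.1]
width: 0.998
grip_force: 0.0
```

Run:
```python
from h import *
print(bot.read_state()["tool_pos"])
a=cam('side'); b=cam('top')
A=cv2.resize(a["pixels"][130:290,160:360],(400,320),interpolation=3); B=cv2.resize(b["pixels"][150:310,140:340],(400,320),interpolation=3)
D=cv2.resize(b["pixels"][205:255,285:335],(280,280),interpolation=3); E=cv2.resize(a["pixels"][150:220,275:345],(280,280),interpolation=3)
z=np.zeros((280,240,3),np.uint8)
cv2.imwrite('pics/fin.png',np.vstack([np.hstack([A,B]),np.hstack([D,E,z])])[:,:,::-1])
```

```text
[ 0.54035078 -0.40257227  0.36981028]
```

View pics/fin.png

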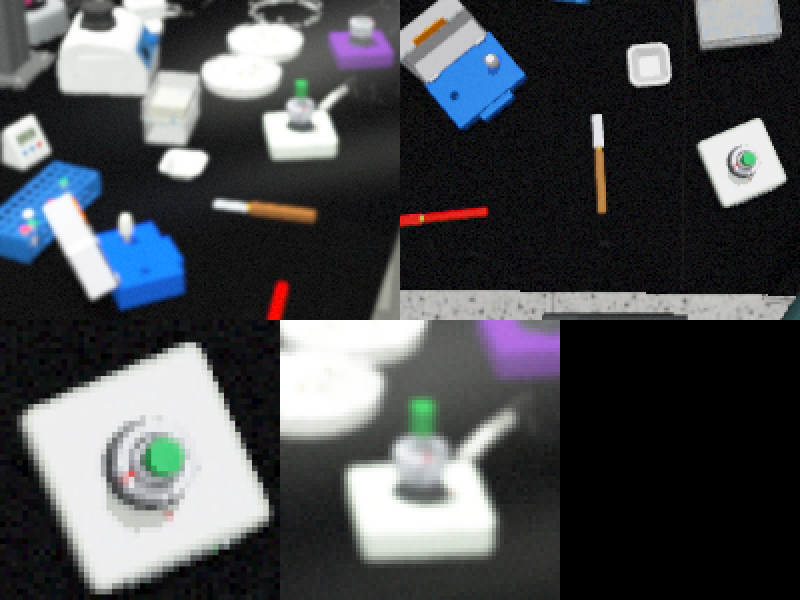

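The final view shows everything in place:
- **Cover:** open.
- **White bur:** still in its hole at (491,62).
- **Spatula:** lying flat at (600,165).
- **Green bur:** upright in the collet at (423,415).
- **Nut:** its red mark has turned about 87° clockwise to (128,478).

Handing in.

```bash
python3 -c "
from h import *
print(bot.finish_job())"
```

```text
the job is handed in; nothing more can be done
None
```

The job is handed in at about 21 s on the robot clock: cover levered fully open, wooden spatula laid back flat, green bur all the way down in the white drive's collet and released, nut then turned about 1.48 rad clockwise, white bur left in its hole; the bur's grip in the collet was not tug-tested.

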